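# Hang the middle measuring cup back on the utensil rail

### The job

Take the measuring cup off the drying peg and hang it by its hook on the rail, lowering it through the gap between the two cups that hang there, and settle the hook right down into the notch of the little saddle clipped on the bar, so that the cup cannot slide along. You may have to feel for the notch. Keep hold of the cup until its hook is on, then let go; leave the other two cups hanging where they are and do not disturb the tin, the mill or the bowl.

Things in the scene. Friction and masses are not known exactly. Their poses are not given: they have to be found in the camera images.
- rail: Fixed utensil rail: wooden base 70 x 280 x 13 mm, steel posts at y = +-128 mm (tops at 138 mm) and between them a flat bar on edge, 10 mm thick (x), 40 mm high, along the rail's y, its flat top 130 mm above the origin. Origin: on the worktop, centre of the base, under the bar's middle; z up. Turned by up to 0.3 rad. A small steel saddle is clipped on the bar (see rail_top).
- rail_top (a point): Middle of the bar's top. On the bar here sits the saddle, whose place is NOT reported: two horns, each 16 mm long (y), 10 mm thick, 7 mm high, with an 11 mm wide notch between, open down to the bar's top. The notch's middle is within 9 mm of this point along y: find it by eye or touch. A hook on a horn stops 7 mm too high; in the notch it goes down to the bar's top.
- peg: Fixed drying peg: round wooden foot 90 mm across, one post at y = +42 mm (top at 138 mm), and a flat bar 10 mm thick (x), 40 mm high, along the peg's y from -18 to +42 mm, top 130 mm above the origin. Origin: on the worktop under the place where the cup hangs; z up. Turned by up to 0.3 rad.
- cup: The steel measuring cup to hang: middle size, 84 to 168 g, with a tall dark grip tab; it hangs on the peg. Origin: middle of the underside of the hook's top plate, which rests on the bar's top; z up, x from handle (front) to hook leg (back), y along the bar. Plate 8 mm wide (y), 4 thick. Hook opening x = -8 to +8 mm, between the handle strap (4 mm thick) and the leg, which reaches 12 mm down.
- cup_grip (a point): Grip point of the cup, in the upright grip tab, 16 mm wide (y), 8 mm thick (x), which stands from 2 to 48 mm above the cup's origin. The point is in the middle of the tab's width and thickness, at x = -12 mm, z = +33 mm from the cup's origin.
- cup_bowl (a point): Centre of the rim of the cup's round bowl, 52 mm across (y and z), at x = -20 mm, z = -68 mm from the cup's origin; the bowl bulges 28 mm forward (-x), its lowest point 94 mm below the cup's origin. The bowl passes down in front of the bar. Being front-heavy the cup hangs about 0.15 rad off upright, bowl towards the bar; hold it straight to pass its hook over a bar freely.
- big_cup: Larger hanging neighbour: same hook, no grip tab (its top is 4 mm above its origin), bowl 60 mm across centred 72 mm below the origin. Hangs loose on the rail's bar, 68 to 72 mm to one side of the middle. Origin and axes like the cup's.
- small_cup: Smaller hanging neighbour: same hook, no grip tab, bowl 44 mm across centred 64 mm below the origin. Hangs loose on the rail's bar, 68 to 72 mm to the other side of the middle. Origin and axes like the cup's.
- tin: Bystander: food tin 75 mm across, 58 mm high, behind the work; origin at the centre of its underside.
- mill: Bystander: salt mill 49 mm across, 164 mm high, behind the work; origin at the centre of its underside.
- bowl: Bystander: small white bowl 84 mm across, 42 mm high, behind the work; origin at the centre of its underside.

How it is judged (in metres and radians):
On the way, in this order (a step that is already met when the one before it is completed fails the run):
1. the cup is lifted clear off the drying peg (height (world z) of cup above 0.152 m and contact force between the fingers and cup above 0.5 N), for 0.2 s.
2. still held, the cup is lowered between its neighbours until its hook is over the bar (contact force between the fingers and cup above 0.5 N and z of cup in the frame of rail between 0.124 and 0.142 m and x of cup in the frame of rail between -0.008 and 0.008 m and y of cup in the frame of rail between -0.03 and 0.03 m), for 0.1 s.
At the end, for the whole second after the job is handed in: The released cup hangs at rest in the notch: hook plate within 3 mm of the bar's top (on a horn: 7 mm), over the bar, within 14 mm of the rail's middle along it, upright within 0.3 rad; both other cups still hang on the bar, within 30 mm of where they hung (z of cup in the frame of rail between 0.124 and 0.133 m and x of cup in the frame of rail between -0.008 and 0.008 m and y of cup in the frame of rail between -0.014 and 0.014 m and angle between cup's own z axis and vertical below 0.3 rad and linear speed of cup below 0.03 m/s and z of big_cup in the frame of rail between 0.124 and 0.136 m and distance of each of big_cup, small_cup from where it was at the start of the episode below 0.03 m and z of small_cup in the frame of rail between 0.124 and 0.136 m); the robot touches nothing.
It fails at once if a neighbouring cup is knocked off or pushed more than 30 mm along (distance of any of big_cup, small_cup from where it was at the start of the episode above 0.03 m).
It fails at once if the tin, the mill or the bowl is disturbed (moved more than 30 mm) (distance of any of tin, mill, bowl from where it was at the start of the episode above 0.03 m).
It also fails if it takes over 56 s, if anything falls off the work surface, if the arm or the gripper's body presses on something with over 40 N, if the wrist force passes 120 N, or if a joint passes its speed limit or range.

### The arm

A 6-joint arm with a two-finger parallel gripper is mounted at the origin on a cart in front of the work surface, level with it; the furniture and walls round the work are solid. World frame = base frame: x ahead of the robot, y to its left, z up, the work surface at z = 0. Lengths are in mm, angles in degrees, forces in N, time in s.
With the tool pointing down it reaches from about 350 to 850 mm from the base axis. Payload 8.1 kg.
Tool frame: the origin (TCP) lies midway between the tips of the shut fingers; the grasp point (between the pads) lies 19 mm behind it (r.grasp_offset is the distance from the TCP to the grasp point, in mm); z points along the fingers, x is the direction in which the jaws open and shut, and the axes are right-handed (so a half turn about z gives the same grasp; the last joint's range is limited). The gripper opens to 85 mm and grips with 20 to 120 N. Pads are 22 mm wide; open, the fingers measure 114 mm over their backs; the gripper's body (76 mm by 85 mm) begins 54 mm behind the grasp point. The pads swing forward as they close: fully open they stand 13 mm farther back than shut.
Start: joints at [-79.091, 7.471, 85.268, -0, 87.261, -4.893], TCP at [163.41, -577.323, 231.292] pointing down, gripper open.
Joint ranges: [-169.43, 169.43], [-51.17, 129.36], [1.28, 143.12], [-76.62, 256.62], [0, 156.53], [-152.29, 152.29]. Speed limits (degrees/s): [136.94, 136.94, 159.86, 180, 180, 180].

### API

Orientations are given as [roll, pitch, yaw] about the fixed x, y, z axes, in that order (R = Rz(yaw) Ry(pitch) Rx(roll)).
In Python, from bench import r, optics, hand_in gives the robot as it stands.
- The arm moves only by the shell command python3 -m pendant 'ROWS' [FORCE]. ROWS is JSON, a list of rows, each a list of 5 numbers: the opening, from 0 (shut) to 1 (fully open), then the shift along the tool's x, y, z in mm, then the turn about the tool's z in degrees. A call has 1 to 10 rows; each row shifts and turns the commanded pose from where the row before left it, along the tool's axes as they then stand; what a row does not reach is not made up. A row lasts 1/10 s, in which the tool goes at most 50 mm and 8.59 degrees, less where a joint would pass 70% of its speed; a pose out of reach is approached as far as the arm can. A call with a gripper value outside its range is refused whole. The fingers move at their own pace and stop on an object; FORCE is the grip in N (left out, the last holds). Time passes only in rows, so rows that do not move let the fingers close. It gives the time, the measured TCP pose, the force and the opening at its end, in the units of the state.
- r.sense(): the state, without advancing time (a new reading comes with each control period).
- optics.snapshot(name): name is "scene" or "top" or "wrist"; returns (picture, depth): 384x512x3 uint8, blue, green, red; 384x512 float32, mm along the optical axis (not along the pixel's ray), 0 where there is no reading.
- optics.camera_params(name): a dict with "camera_matrix" (3x3 intrinsics, pixels), "eye" and "orientation" of the camera in the world. Camera axes: x right, y down, z forward; pixel columns grow to the right and rows downward; lengths in mm; the calibration is good to about 2 mm. A picture is of the moment at which its call begins: read the wrist's pose just before it. camera_params takes no time and is no camera call; for the wrist camera it gives the pose at the moment of the call.
- hand_in(): hands the job in, once; it reports no verdict.
Trained networks look in the newest picture that a camera, given by its name, has taken for a name from the list of things; names that differ only in an ending like _2 or _b are one class to them, and where a whole thing is asked for, a point or a joint stands for the part that bears it (a point fixed in the world has none). Each returns a list of dicts, best first, with "score" (0 to 1); they miss things now and then, are a little off and sometimes report something else, mostly with a low value. They report only what shows in the picture. A call takes as long as a camera call.
- optics.search_frame(camera, query): "at" ([x, y, z] in mm, in world coordinates, good to about 4 mm: the middle of the surface that is visible of it).
The state is a dict: "time": time; "joint_pos": joint angles; "qd": joint speeds; "joint_efforts": joint torques, N m; "tool_pos": TCP position; "tcp_rot": TCP orientation; "ft_force": force on the tool from outside, world axes, zero at the start; "wrist_torque": the same for the moment, N m; "finger_gap": finger opening in mm.
Only numpy, scipy, OpenCV 4.12 (cv2) and the standard library are available. Lean on these libraries where they do the work, as an engineer would, in place of code of your own. Each camera call takes 0.05 s, during which the arm holds its last target. There are 200 camera calls.

## Working session

There is one attempt and no reset: what is moved stays moved. The work goes in short steps, Python scripts to look and compute and a shell command to move; the robot and the scene stay as the last step left them, time stands still between calls to the robot, and variables do not carry over. Pictures are saved under pics/ and viewed, about 8 in all and at most 12, crops included, and the job is handed in when it is done.

```bash
mkdir -p pics; cat > h.py <<'E'
from bench import r, optics, hand_in
import numpy as np, cv2
def snap(n,f=None):
    P=optics.camera_params(n); im,d=optics.snapshot(n)
    if f: cv2.imwrite('pics/'+f,im)
    return im,d,P
E
python3 - <<'E'
from h import *
np.set_printoptions(precision=1,suppress=True)
s=r.sense();print({k:s[k] for k in('time','tool_pos','tcp_rot','ft_force','finger_gap')})
a=[]
for c in('scene','top'):
    im,d,P=snap(c,None);a.append(im);print(c,P);np.savez('d_'+c,im=im,d=d)
    for q in('rail','rail_top','peg','cup','cup_grip','cup_bowl','big_cup','small_cup','tin','mill','bowl'):
        print(q,[(round(x['score'],2),np.round(x['at'])) for x in optics.search_frame(c,q)[:2]])
cv2.imwrite('pics/a.png',a[0]);cv2.imwrite('pics/b.png',a[1])
E
```

```text
{'time': 0.0, 'tool_pos': array([ 163.3, -576.8,  230.2]), 'tcp_rot': array([-180. ,    0.1,  -74.2]), 'ft_force': array([ 0.3, -0.2, -0.6]), 'finger_gap': 85.41510661719344}
scene {'camera_matrix': array([[456.3,   0. , 256.4],
       [  0. , 456.3, 192.7],
       [  0. ,   0. ,   1. ]]), 'eye': array([150.3, 449.5, 883. ]), 'orientation': array([-140.6,    0.1, -138.1])}
rail [(0.84, array([ 472., -149.,   15.])), (0.57, array([513., 157.,  11.]))]
rail_top [(0.74, array([ 468., -150.,   16.]))]
peg [(0.78, array([514., 158.,   9.]))]
cup [(0.89, array([487., 132.,  84.])), (0.31, array([ 660., -207.,   53.]))]
cup_grip [(0.57, array([480., 132.,  79.]))]
cup_bowl [(0.93, array([485., 133.,  80.])), (0.47, array([513., 160.,  10.]))]
big_cup [(0.67, array([454., -76.,  76.])), (0.24, array([510., 160.,  10.]))]
small_cup [(0.77, array([ 442., -217.,   78.]))]
tin [(0.61, array([ 660., -210.,   53.]))]
mill [(0.78, array([685.,  44.,  85.]))]
bowl [(0.67, array([646., 184.,  21.]))]
top {'camera_matrix': array([[460.8,   0. , 251.2],
       [  0. , 460.8, 194.8],
       [  0. ,   0. ,   1. ]]), 'eye': array([ 357.8,   -8.9, 1258.2]), 'orientation': array([-168.5,    0. ,  -84.1])}
rail [(0.94, array([ 474., -155.,   12.]))]
rail_top [(0.81, array([ 469., -158.,   10.]))]
peg [(0.21, array([461., -74.,  77.]))]
cup [(0.74, array([483., 131.,  78.]))]
cup_grip [(0.68, array([488., 127.,  79.]))]
cup_bowl [(0.67, array([488., 125.,  80.])), (0.5, array([ 442., -223.,   79.]))]
big_cup [(0.62, array([459., -77.,  76.]))]
small_cup [(0.47, array([ 439., -217.,   80.]))]
tin [(0.85, array([ 664., -218.,   53.])), (0.73, array([483., 130.,  78.]))]
mill [(0.77, array([688.,  36., 125.]))]
bowl [(0.8, array([642., 196.,  22.]))]
```

View pics/a.png

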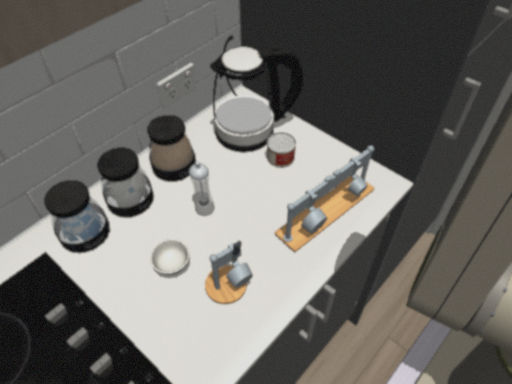

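View pics/b.png

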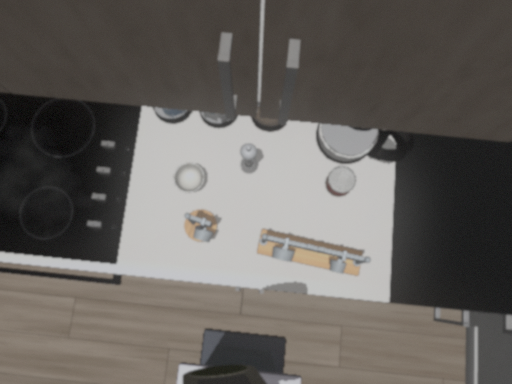

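The scene view shows the rail (base about (325,210)) with two cups, and the peg with the target cup at about (237,268). The top view shows the rail bar running from (265,238) to (368,260) and the peg at (202,225). Next I'll fit the bars using depth.

```bash
cat >> h.py <<'E'
from scipy.spatial.transform import Rotation as Ro
def cloud(d,P):
    K=P['camera_matrix'];v,u=np.mgrid[:d.shape[0],:d.shape[1]]
    p=np.stack([(u-K[0,2])*d/K[0,0],(v-K[1,2])*d/K[1,1],d],-1)
    w=p@Ro.from_euler('xyz',P['orientation'],degrees=True).as_matrix().T+P['eye']
    w[d<=0]=np.nan; return w
E
python3 - <<'E'
from h import *
np.set_printoptions(precision=1,suppress=True)
for c in('scene','top'):
    z=np.load('d_%s.npz'%c);w=cloud(z['d'],optics.camera_params(c)).reshape(-1,3)
    for n,b in(('rail',(380,560,-320,0)),('peg',(440,570,80,220))):
        m=(w[:,0]>b[0])&(w[:,0]<b[1])&(w[:,1]>b[2])&(w[:,1]<b[3])
        for lo,hi in((8,20),(118,136),(136,150),(150,185)):
            q=w[m&(w[:,2]>lo)&(w[:,2]<hi)]
            if len(q)<3: print(c,n,lo,len(q));continue
            (cx,cy),sz,a=cv2.minAreaRect(q[:,:2].astype(np.float32))
            vx,vy,x0,y0=cv2.fitLine(q[:,:2].astype(np.float32),cv2.DIST_HUBER,0,.1,.1).ravel()
            print(c,n,lo,len(q),q.mean(0),'rect',np.array([cx,cy,*sz,a]),'line yaw',np.degrees(np.arctan2(-vx,vy))if vy>0 else np.degrees(np.arctan2(vx,-vy)))
E
```

```text
scene rail 8 1910 [ 470.2 -141.6   12.9] rect [ 470.7 -154.3  280.2   71.1   83.1] line yaw -6.213352
scene rail 118 691 [ 470.1 -146.4  128.6] rect [ 468.5 -153.5  268.5   25.2   83.2] line yaw -6.7533607
scene rail 136 76 [ 472.  -148.5  137.5] rect [ 470.8 -154.2  265.3   14.1   83.3] line yaw -6.763285
scene rail 150 0
scene peg 8 808 [510.7 156.6  11.6] rect [512.9 151.5  79.   85.8  77.8] line yaw -84.7182
scene peg 118 192 [511.5 147.7 128.7] rect [507.7 148.7  53.6  27.9  77.4] line yaw -12.462639
scene peg 136 47 [503.6 143.8 139.4] rect [504.4 148.2  52.9  29.5  82.7] line yaw -36.993176
scene peg 150 74 [486.6 132.3 166.7] rect [486.3 131.3  15.7   7.4  68.8] line yaw -21.957958
top rail 8 1531 [ 472.  -155.    12.7] rect [ 471.4 -166.3  302.8   77.2   81.9] line yaw -7.419598
top rail 118 502 [ 471.2 -154.7  129.9] rect [ 469.5 -153.7  267.8   25.9   83. ] line yaw -6.797395
top rail 136 65 [ 471.7 -155.6  137.9] rect [ 471.  -154.6  266.9   13.1   83.7] line yaw -6.6448426
top rail 150 0
top peg 8 368 [520.4 149.6  11.7] rect [512.9 153.8  85.   98.9  18.5] line yaw 39.835495
top peg 118 127 [511.2 137.2 130.4] rect [512.4 138.6  62.2  23.1  69. ] line yaw -11.988831
top peg 136 23 [510.8 147.7 139.2] rect [512.9 143.   58.5  22.1  61.8] line yaw -26.054302
top peg 150 30 [488.  130.1 171.6] rect [488.9 130.6  15.9  10.5  81. ] line yaw -6.012442
```

```bash
python3 -m pendant '[[1,0,0,-3,-7.7],[1,0,0,-3,-7.7],[1,0,0,-3,-7.7],[1,0,0,-3,-7.7],[1,0,0,-3,-7.7],[1,0,0,-3,-7.7],[1,0,0,-3,-7.7],[1,0,0,-3,-7.7],[1,0,0,0,0]]'
python3 - <<'E'
from h import *
s=r.sense();t=s['tool_pos'];y=np.radians(s['tcp_rot'][2]);D=np.array([470,131])-t[:2]
print(t,s['tcp_rot'],D@[np.cos(y),np.sin(y)],D@[np.sin(y),-np.cos(y)])
E
```

```text
time: 2.1
tool_pos: [163.5, -577.6, 255.8]
tcp_rot: [180.0, -0.0, -12.5]
ft_force: [-0.6, -1.4, -0.6]
finger_gap: 85.3
[ 163.47721074 -577.57313477  255.84893461] [ 1.79954188e+02 -2.03106240e-02 -1.24694408e+01] 146.2980084199178 -758.0428750340219
```

```bash
python3 -m pendant '[[1,7,-20,0,0],[1,7,-35,0,0],[1,7,-38,0,0],[1,7,-38,0,0],[1,7,-38,0,0],[1,7,-38,0,0],[1,7,-38,0,0],[1,7,-38,0,0],[1,7,-38,0,0],[1,7,-38,0,0]]' | head -3
python3 -m pendant '[[1,7,-38,0,0],[1,7,-38,0,0],[1,7,-38,0,0],[1,7,-38,0,0],[1,7,-38,0,0],[1,7,-38,0,0],[1,7,-38,0,0],[1,7,-38,0,0],[1,7,-38,0,0],[1,7,-38,0,0]]' | head -3
python3 -m pendant '[[1,6,-19,0,0],[1,0,0,0,0],[1,0,0,0,0]]'
python3 - <<'E'
from h import *
s=r.sense();im,d,P=snap('wrist','w1.png');np.savez('d_w1',d=d,im=im,eye=P['eye'],K=P['camera_matrix'],o=P['orientation'])
w=cloud(d,P)
for q in('cup_grip','cup'): print(q,[(round(x['score'],2),np.round(x['at'])) for x in optics.search_frame('wrist',q)[:2]])
print(P['eye'],P['orientation'])
w=w.reshape(-1,3);m=(w[:,0]>440)&(w[:,0]<570)&(w[:,1]>80)&(w[:,1]<220)
for lo,hi in((118,129),(129,134),(134,145),(150,170),(170,185)):
    q=w[m&(w[:,2]>lo)&(w[:,2]<hi)]
    if len(q)<3: continue
    print(lo,len(q),q.mean(0),cv2.minAreaRect(q[:,:2].astype(np.float32)),q[:,2].max())
E
```

```text
time: 3.1
tool_pos: [310.3, -240.8, 255.3]
tcp_rot: [180.0, -0.0, -12.9]
time: 4.1
tool_pos: [461.6, 115.1, 255.3]
tcp_rot: [-180.0, -0.0, -12.8]
time: 4.4
tool_pos: [470.9, 130.6, 254.9]
tcp_rot: [180.0, 0.0, -12.7]
ft_force: [-1.0, 0.3, 0.0]
finger_gap: 85.3
cup_grip [(0.61, array([489., 139.,  80.]))]
cup [(0.79, array([486., 135.,  83.]))]
[485.08713895 196.06129493 397.30712136] [ 1.64729127e+02  8.55404810e-02 -1.27672697e+01]
118 122 [508.31025922 139.20321747 126.18605346] ((510.6833801269531, 140.8927459716797), (61.343441009521484, 22.808935165405273), 67.80776977539062) 128.9902214595271
129 496 [509.38975232 140.03614553 130.72734464] ((505.8505859375, 144.64320373535156), (66.88350677490234, 26.598894119262695), 78.08926391601562) 133.97628529167991
134 250 [512.54106584 152.86601318 136.24313824] ((505.9387512207031, 150.11639404296875), (52.73499298095703, 28.01202392578125), 78.44476318359375) 144.49945158899533
150 62 [490.83709535 136.65408078 160.39044645] ((491.13458251953125, 134.41014099121094), (7.346708297729492, 14.55737590789795), 19.5607967376709) 169.63139964861287
170 149 [486.21682382 133.41632884 174.4720573 ] ((486.2197570800781, 133.09390258789062), (14.909088134765625, 7.255134582519531), 77.69001007080078) 176.8169732268044
```

View pics/w1.png

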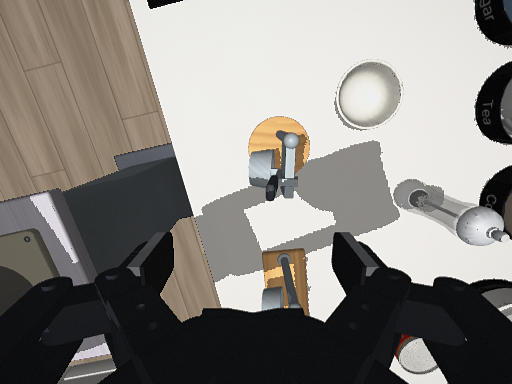

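The wrist view shows the tab at about (270,187). Depth puts its top at (486,133,177) with yaw about -12°, so I'll centre on it and descend.

```bash
python3 -m pendant '[[1,6,-2,0,0],[1,6,-2,0,0],[1,6,-2,0,0],[1,0,0,15,0],[1,0,0,20,0],[1,0,0,20,0],[1,0,0,20,0],[1,0,0,20,0],[1,0,0,15,0],[1,0,0,0,0]]' 40
python3 -m pendant '[[0.7,0,0,0,0],[0.6,0,0,0,0],[0.4,0,0,0,0],[0.2,0,0,0,0],[0,0,0,0,0],[0,0,0,0,0],[0,0,0,0,0],[0,0,0,0,0]]' 40
python3 -c "
from h import *;snap('wrist','w2.png')"
```

```text
time: 5.55
tool_pos: [487.9, 132.1, 141.8]
tcp_rot: [179.9, 0.3, -12.6]
ft_force: [-1.1, 0.4, -0.0]
finger_gap: 85.1
time: 6.35
tool_pos: [493.4, 132.1, 147.5]
tcp_rot: [-179.9, -0.4, -12.6]
ft_force: [9.2, -2.3, 2.2]
finger_gap: 7.2
```

View pics/w2.png

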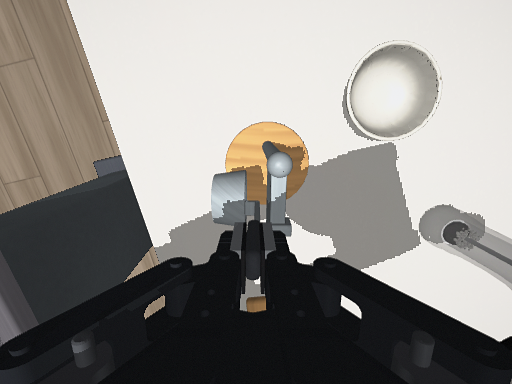

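The cup is gripped at 7.2 mm. The bar pushes the tool forward with about 9 N, so I'll ease +x and lift.

```bash
python3 -m pendant '[[0,2,0,0,0],[0,2,0,0,0],[0,0,0,0,0],[0,0,0,-3,0],[0,0,0,-5,0],[0,0,0,-8,0],[0,0,0,-10,0],[0,0,0,-12,0],[0,0,0,-15,0],[0,0,0,-15,0]]'
python3 -m pendant '[[0,0,0,-20,0],[0,0,0,-25,0],[0,0,0,-25,0],[0,0,0,-10,0],[0,0,0,0,0],[0,0,0,0,0],[0,0,0,0,0]]'
python3 -c "
from h import *
im,d,P=snap('wrist',None);im2,d2,P2=snap('scene',None)
np.savez('d_s2',d=d2,im=im2)
cv2.imwrite('pics/c.png',np.hstack([im[100:384,120:400],cv2.resize(im2[150:292,160:400],None,fx=2,fy=2)]))
w=cloud(d2,P2).reshape(-1,3);s=r.sense();t=s['tool_pos'];print(t)
m=(abs(w[:,0]-t[0])<70)&(abs(w[:,1]-t[1])<40)&(w[:,2]<t[2])&(w[:,2]>t[2]-140)
q=w[m];print(len(q),q.mean(0),q[:,2].min())
"
```

```text
time: 7.4
tool_pos: [494.1, 131.7, 214.9]
tcp_rot: [-180.0, -0.0, -12.6]
ft_force: [0.8, -0.1, -1.0]
finger_gap: 7.4
time: 8.1
tool_pos: [493.3, 131.5, 291.6]
tcp_rot: [179.9, 0.1, -12.6]
ft_force: [-0.2, 0.2, -1.8]
finger_gap: 7.4
[493.3328923  131.53539022 291.72208184]
773 [473.18801708 136.34807492 223.8491458 ] 184.84052928245683
```

View pics/c.png

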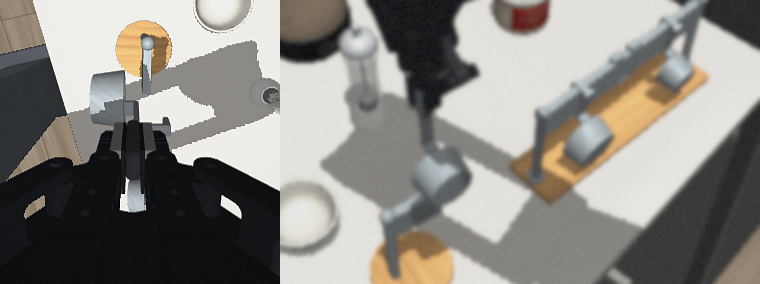

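```bash
python3 -m pendant '[[0,0,0,0,-2.9],[0,0,0,0,-2.9],[0,0,15,0,0],[0,0,30,0,0],[0,0,38,0,0],[0,0,38,0,0],[0,0,38,0,0],[0,0,38,0,0],[0,0,38,0,0],[0,0,38,0,0]]' | head -3
python3 -m pendant '[[0,0,38,0,0],[0,0,25,0,0],[0,0,11,0,0],[0,0,0,0,0],[0,0,0,0,0],[0,0,0,0,0]]'
python3 - <<'E'
from h import *
im,d,P=snap('wrist');np.savez('d_w3',d=d,im=im,eye=P['eye'],K=P['camera_matrix'],o=P['orientation'])
w=cloud(d,P);wf=w.reshape(-1,3)
m=(wf[:,2]>127)&(wf[:,2]<142)&(wf[:,1]>-290)&(wf[:,1]<0)&(abs(wf[:,0]-471)<40)
q=wf[m];print(len(q),q.min(0),q.max(0))
# project rail middle
cv2.imwrite('pics/w3.png',im)
y=np.radians(-6.8);ex=np.array([np.cos(y),np.sin(y)]);ey=np.array([-np.sin(y),np.cos(y)])
l=q[:,:2]-[471,-154];a=l@ex;b=l@ey
bar=abs(a)<9
for k in range(-120,140,4):
    s=bar&(b>=k)&(b<k+4)
    if s.sum()>2: print(k,s.sum(),'x %.1f %.1f'%(a[s].min(),a[s].max()),'z %.1f %.1f'%(np.median(q[s,2]),np.percentile(q[s,2],90)))
for n in('rail_top',):print(optics.search_frame('wrist',n)[:2])
E
```

```text
time: 9.2
tool_pos: [460.6, -141.5, 292.8]
tcp_rot: [180.0, 0.0, -6.9]
time: 9.8
tool_pos: [453.1, -211.8, 293.2]
tcp_rot: [-180.0, 0.0, -6.7]
ft_force: [-0.2, 0.2, -1.2]
finger_gap: 7.2
2228 [ 447.2915086  -266.8506321   127.02391531] [491.21387161 -31.63436336 138.52983919]
-116 9 x -2.7 3.4 z 129.6 130.7
-112 19 x -4.0 3.5 z 129.8 130.6
-108 25 x -4.0 4.7 z 129.6 130.6
-104 25 x -4.0 4.6 z 129.2 130.4
-100 24 x -4.0 4.6 z 129.8 130.6
-96 23 x -4.0 4.5 z 129.6 130.3
-92 25 x -4.1 4.5 z 129.8 130.5
-88 27 x -5.3 4.4 z 129.5 130.6
-84 30 x -5.3 4.4 z 129.7 130.5
-80 31 x -5.3 4.3 z 129.9 130.6
-76 31 x -9.0 7.5 z 134.3 135.3
-72 46 x -9.0 7.5 z 134.5 135.8
-68 53 x -9.0 7.8 z 132.3 134.7
-64 26 x -4.3 4.1 z 129.8 130.5
-60 24 x -4.3 4.0 z 129.8 130.8
-56 26 x -4.3 4.0 z 129.8 130.3
-52 29 x -4.3 4.0 z 130.1 130.9
-48 24 x -4.3 3.9 z 129.7 130.4
-44 31 x -4.3 3.8 z 129.8 130.6
-40 25 x -4.4 3.8 z 129.9 130.4
-36 24 x -4.4 3.7 z 129.9 130.8
-32 32 x -4.4 3.7 z 129.7 130.6
-28 27 x -4.5 3.6 z 129.9 130.7
-24 28 x -4.5 4.8 z 129.6 135.3
-20 29 x -4.7 4.3 z 136.7 137.4
-16 36 x -4.7 4.3 z
[... 416 characters left out ...]
 36 x -4.8 3.8 z 129.9 130.7
44 36 x -4.9 3.7 z 129.6 130.6
48 37 x -4.9 4.8 z 129.8 130.8
52 39 x -4.9 4.8 z 129.6 130.4
56 40 x -5.0 4.7 z 129.5 130.7
60 41 x -5.0 4.6 z 129.8 130.9
64 44 x -5.0 7.6 z 130.0 131.1
68 86 x -8.2 8.8 z 133.8 135.4
72 71 x -8.2 8.6 z 134.1 135.4
76 32 x -8.2 4.4 z 129.5 130.5
80 40 x -5.1 4.3 z 129.6 130.2
84 48 x -5.1 4.3 z 129.8 130.5
88 42 x -5.2 4.2 z 129.7 130.5
92 42 x -5.2 4.1 z 129.3 130.7
96 40 x -5.2 4.1 z 129.7 130.6
100 50 x -5.2 4.1 z 129.4 130.9
104 36 x -5.2 4.0 z 129.9 130.3
108 46 x -4.3 3.9 z 129.6 130.9
112 37 x -4.3 3.8 z 129.7 130.6
116 50 x -4.3 4.8 z 129.7 130.6
120 39 x -5.4 5.7 z 131.0 133.8
[{'at': [476.2, -133.4, 11.9], 'score': 0.6}]
```

View pics/w3.png

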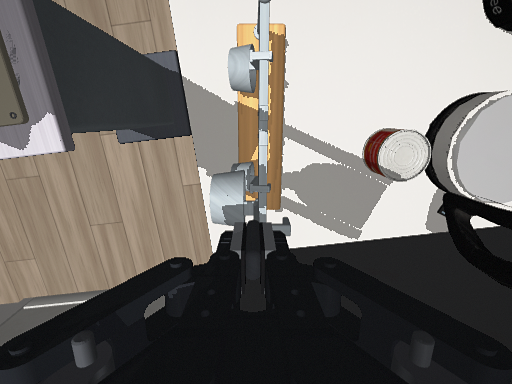

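The wrist view shows the saddle on the bar near (264,130), the neighbours at (262,55) and (260,188), and the held cup's hook at (283,227). I'll refine the notch edges and where the held hook sits relative to the TCP.

```bash
python3 - <<'E'
from h import *
z=np.load('d_w3.npz');P={'camera_matrix':z['K'],'eye':z['eye'],'orientation':z['o']}
w=cloud(z['d'],P);wf=w.reshape(-1,3)
s=r.sense();t=np.array(s['tool_pos']);print(t,s['tcp_rot'])
y=np.radians(-6.8);ex=np.array([np.cos(y),np.sin(y)]);ey=np.array([-np.sin(y),np.cos(y)])
l=wf[:,:2]-[471,-154];a=l@ex;b=l@ey
m=(abs(a)<9)&(abs(wf[:,2]-132)<8)
for k in range(-26,28): 
    q=m&(b>=k)&(b<k+1)
    print(k,np.round(wf[q,2].mean(),1),end='; ')
L=np.polyfit(b[m&(abs(b)<120)],a[m&(abs(b)<120)],1);print('\nbar line',L,np.degrees(L[0]))
# held hook in tool-aligned frame
l=wf[:,:2]-t[:2];a=l@ex;b=l@ey;zz=wf[:,2]-t[2]
m=(zz<-6)&(zz>-40)&(abs(a)<40)&(abs(b)<30)
for lo in range(-40,-6,2):
    q=m&(zz>=lo)&(zz<lo+2)
    if q.sum(): print(lo,q.sum(),'x %.1f %.1f y %.1f %.1f'%(a[q].min(),a[q].max(),b[q].min(),b[q].max()))
q=m&(a>0)&(a<14);print('plate z',np.median(zz[q]))
E
```

```text
[ 453.21411249 -211.86455229  293.35565868] [-1.79991987e+02 -9.88234593e-03 -6.70832988e+00]
-26 129.9; -25 128.8; -24 130.3; -23 129.6; -22 129.1; -21 133.6; -20 136.9; -19 136.6; -18 136.9; -17 136.7; -16 136.7; -15 136.9; -14 136.7; -13 137.0; -12 136.5; -11 137.2; -10 136.2; -9 137.0; -8 136.4; -7 136.9; -6 136.8; -5 136.8; -4 129.7; -3 129.6; -2 129.4; -1 129.8; 0 129.9; 1 129.9; 2 129.9; 3 129.8; 4 129.5; 5 129.4; 6 135.6; 7 nan; 8 136.7; 9 136.8; 10 136.7; 11 137.0; 12 136.7; 13 137.0; 14 136.9; 15 136.8; 16 136.4; 17 136.7; 18 136.8; 19 137.0; 20 136.5; 21 136.6; 22 136.0; 23 130.3; 24 129.4; 25 129.3; 26 129.6; 27 129.4; 
bar line [-0.00101323 -0.28968909] -0.058054047583994975
-40 3 x 0.1 3.0 y 4.3 4.8
-38 5 x -0.6 2.9 y 3.8 5.1
-36 3 x 0.1 1.5 y 4.9 5.4
-34 7 x -0.6 2.9 y 4.3 5.2
-32 8 x -0.6 2.2 y 4.1 5.2
-30 11 x 0.0 22.7 y -1.4 5.2
-28 8 x -0.6 21.9 y -0.1 5.1
-26 13 x -0.6 22.2 y 2.2 5.1
-24 16 x -0.6 22.7 y 1.2 5.3
-22 15 x -0.6 23.0 y 2.4 5.3
-20 11 x 0.0 22.8 y 2.5 5.0
-18 21 x 1.3 23.1 y 2.4 5.3
-16 58 x 2.5 23.0 y -3.7 5.2
-14 114 x -2.5 23.0 y -4.3 6.7
-12 9 x -4.4 2.4 y 4.9 7.1
-10 19 x -4.3 2.4 y 5.3 7.6
-8 13 x -4.3 2.4 y 5.1 7.3
plate z -17.621710163578996<stdin>:10: RuntimeWarning: Mean of empty slice.
  ret = ret.dtype.type(ret / rcount)
```

```bash
python3 -m pendant '[[0,0,-10,0,0],[0,0,-20,0,0],[0,0,-20,0,0],[0,0,-10,0,0],[0,0,0,15,0],[0,0,0,20,0],[0,0,0,20,0],[0,0,0,15,0],[0,0,0,10,0],[0,0,0,0,0]]'
python3 -m pendant '[[0,0,0,15,0],[0,0,0,10,0],[0,0,0,5,0],[0,0,0,0,0],[0,0,0,0,0],[0,0,0,0,0]]'
cat > look.py <<'E'
from h import *
import sys
im,d,P=snap('wrist');cv2.imwrite('pics/'+sys.argv[1],cv2.resize(im[60:300,140:400],None,fx=2.3,fy=2.3))
w=cloud(d,P).reshape(-1,3);s=r.sense();t=np.array(s['tool_pos'])
y=np.radians(-6.8);ex=np.array([np.cos(y),np.sin(y)]);ey=np.array([-np.sin(y),np.cos(y)])
l=t[:2]-[471,-154];print('tcp rail',l@ex,l@ey,t[2],s['tcp_rot'],s['ft_force'])
l=w[:,:2]-[471,-154];a=l@ex;b=l@ey
for k in range(-6,40):
    q=(abs(a)<9)&(abs(w[:,2]-140)<25)&(b>=k)&(b<k+1)
    if q.sum()>1: print(k,q.sum(),np.round(np.percentile(w[q,2],[10,50,90]),1),end='; ')
E
python3 look.py w4.png
```

```text
time: 10.9
tool_pos: [459.0, -153.2, 211.3]
tcp_rot: [-180.0, 0.2, -6.8]
ft_force: [-0.4, 0.5, -1.3]
finger_gap: 7.3
time: 11.5
tool_pos: [460.4, -153.5, 183.9]
tcp_rot: [180.0, -0.1, -6.8]
ft_force: [0.6, 0.2, -1.2]
finger_gap: 7.3
tcp rail -10.579727556271337 -0.7373036300576492 183.94111738041443 [ 1.79981653e+02 -5.83978789e-02 -6.79533136e+00] [-0.02916223  0.2822213  -0.73706398]
-6 17 [135.7 137.1 137.5]; -5 45 [129.3 133.7 137. ]; -4 25 [129.5 130.5 136.5]; -3 18 [128.8 130.  130.5]; -2 21 [128.4 130.  131.3]; -1 18 [128.7 129.8 130.7]; 0 20 [129.1 129.6 130.4]; 1 19 [128.7 129.8 136.5]; 2 15 [129.  130.  130.4]; 3 38 [127.8 130.6 153.8]; 4 42 [127.9 140.3 158.2]; 7 20 [133.9 136.3 136.9]; 8 16 [135.8 136.9 137.3]; 9 19 [132.1 137.1 137.9]; 10 19 [135.7 136.9 138.2]; 11 20 [135.9 136.5 137.4]; 12 21 [136.1 136.9 137.5]; 13 19 [135.3 136.9 137.7]; 14 18 [135.7 136.5 137.3]; 15 23 [135.7 136.6 137.2]; 16 15 [136.1 136.6 137.5]; 17 22 [135.  136.3 137.4]; 18 16 [136.2 136.7 137.7]; 19 18 [136.3 136.9 137.6]; 20 17 [135.8 136.4 137.3]; 21 21 [136.2 136.8 136.9]; 22 40 [130.8 134.7 137.4]; 23 20 [128.8 129.7 135. ]; 24 19 [129.1 129.5 130.7]; 25 18 [128.9 130.1 130.7]; 26 13 [129.1 129.8 131.1]; 27 14 [129.2 129.7 131.1]; 28 23 [129.3 129.9 130.6]; 29 14 [128.9 129.4 130.3]; 30 19 [129.1 129.6 130.4]; 31 19 [129.1 129.7 130.1]; 32 14 [129.1 130.1 130.7]; 33 14 [128.9 129.5 130.7]; 34 26 [128.8 129.8 130.5]; 35 14 [128.9 129.8 130.2]; 36 17 [128.5 129.7 130.5]; 37 24 [129.2 129.7 130.8]; 38 14 [129.  129.8 130.7]; 39 16 [128.5 129.6 130.4];
```

View pics/w4.png

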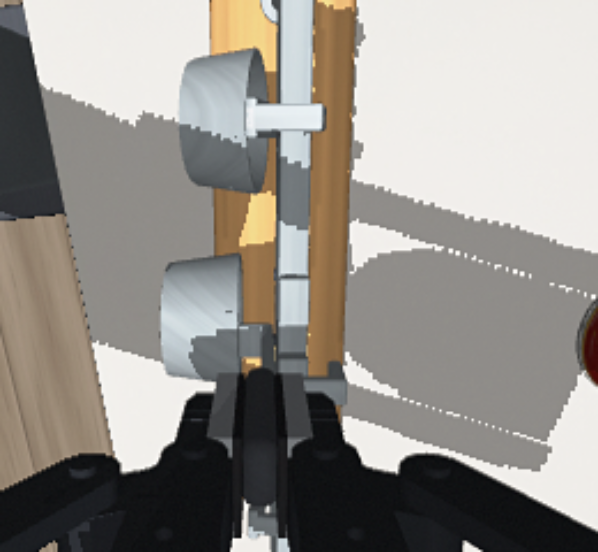

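The view shows the notch beside the held hook (crop about (290,360)), with the rail clear on both sides. I'll shift +1 mm in rail y and lower it.

```bash
python3 -m pendant '[[0,-0.5,-1,0,0],[0,0,0,5,0],[0,0,0,5,0],[0,0,0,5,0],[0,0,0,5,0],[0,0,0,2,0],[0,0,0,2,0],[0,0,0,0,0],[0,0,0,0,0]]'
python3 -m pendant '[[0,0,0,1,0],[0,0,0,1,0],[0,0,0,1,0],[0,0,0,1,0],[0,0,0,1,0],[0,0,0,0,0],[0,0,0,0,0]]'
python3 -c "
from h import *
s=r.sense();print(s['tool_pos'],s['ft_force'],s['wrist_torque'])"
```

```text
time: 12.45
tool_pos: [459.7, -152.3, 159.4]
tcp_rot: [180.0, -0.0, -6.8]
ft_force: [0.2, -0.0, -0.7]
finger_gap: 7.3
time: 13.15
tool_pos: [459.7, -152.3, 154.3]
tcp_rot: [180.0, 0.0, -6.8]
ft_force: [1.2, 0.4, -1.7]
finger_gap: 7.2
[ 459.65453564 -152.28379856  154.30450186] [ 1.24181095  0.44694284 -1.6851069 ] [-0.02337229 -0.03235931  0.01648469]
```

```bash
python3 -m pendant '[[0,0,0,1,0],[0,0,0,1,0],[0,0,0,0.5,0],[0,0,0,0,0],[0,0,0,0,0]]'
python3 -m pendant '[[0,0,0,1,0],[0,0,0,1,0],[0,0,0,1,0],[0,0,0,0.5,0],[0,0,0,0,0],[0,0,0,0,0]]'
```

```text
time: 13.65
tool_pos: [459.8, -151.9, 151.7]
tcp_rot: [-180.0, -0.0, -6.8]
ft_force: [2.9, 4.5, -0.9]
finger_gap: 7.4
time: 14.25
tool_pos: [459.7, -151.9, 148.2]
tcp_rot: [-180.0, -0.0, -6.8]
ft_force: [1.0, 5.5, -0.2]
finger_gap: 7.2
```

It has entered the notch: 148.2 with no upward force, and a light side push of +5 N in y. I'll ease +y and settle it.

```bash
python3 -m pendant '[[0,0,-0.7,0,0],[0,0,0,0.5,0],[0,0,0,0.5,0],[0,0,0,0.5,0],[0,0,0,0.5,0],[0,0,0,0,0],[0,0,0,0,0]]'
```

```text
time: 14.95
tool_pos: [459.7, -151.8, 147.1]
tcp_rot: [180.0, 0.0, -6.8]
ft_force: [-3.0, 2.9, 8.0]
finger_gap: 6.9
```

Upward force of 8 N at 147.1 mm: seated on the bar top. Now releasing and retreating straight up.

```bash
python3 -m pendant '[[0.1,0,0,-0.3,0],[0.2,0,0,0,0],[0.4,0,0,0,0],[0.7,0,0,0,0],[1,0,0,0,0],[1,0,0,0,0],[1,0,0,0,0],[1,0,0,0,0]]'
python3 -m pendant '[[1,0,0,-3,0],[1,0,0,-8,0],[1,0,0,-15,0],[1,0,0,-20,0],[1,0,0,-25,0],[1,0,0,-25,0],[1,0,0,-15,0],[1,0,0,0,0],[1,0,0,0,0],[1,0,0,0,0]]'
python3 - <<'E'
from h import *
im,d,P=snap('wrist');im2,d2,P2=snap('scene')
cv2.imwrite('pics/f.png',np.hstack([im[100:340,150:400],cv2.resize(im2[130:250,260:385],None,fx=2,fy=2)]))
w=cloud(d,P).reshape(-1,3)
y=np.radians(-6.8);ex=np.array([np.cos(y),np.sin(y)]);ey=np.array([-np.sin(y),np.cos(y)])
l=w[:,:2]-[471,-154];a=l@ex;b=l@ey
for k in range(-80,80,1):
    q=(abs(a)<10)&(a>-5)&(abs(w[:,2]-140)<15)&(b>=k)&(b<k+1)
    if q.sum()>1 and (abs(k)<27 or abs(k)>62): print(k,np.round(np.median(w[q,2]),1),np.round(a[q].max(),1),end='; ')
E
```

```text
time: 15.75
tool_pos: [459.8, -151.6, 146.6]
tcp_rot: [180.0, -0.0, -6.8]
ft_force: [-0.2, 0.3, -0.6]
finger_gap: 85.5
time: 16.75
tool_pos: [459.1, -151.3, 256.1]
tcp_rot: [-180.0, 0.1, -6.8]
ft_force: [-0.1, 0.9, -0.8]
finger_gap: 85.0
-80 130.1 2.8; -79 129.8 4.0; -78 129.9 3.9; -75 133.8 6.9; -74 134.7 5.8; -73 134.1 8.2; -72 133.9 8.2; -71 134.9 6.7; -70 135.0 8.0; -69 134.9 8.3; -68 132.7 8.4; -67 131.0 8.5; -66 129.7 2.6; -65 130.2 3.8; -64 130.3 2.6; -63 129.8 3.8; -26 129.4 4.3; -25 130.3 4.3; -24 129.8 4.3; -23 130.1 2.0; -20 136.4 3.8; -19 137.1 3.7; -18 136.9 3.8; -17 136.6 3.7; -16 136.9 3.7; -15 136.7 3.7; -14 136.5 3.7; -13 136.5 2.6; -12 136.8 3.6; -11 136.6 3.7; -10 136.8 2.6; -9 137.0 3.7; -8 136.8 4.6; -7 136.4 4.6; -6 136.9 4.6; -5 135.6 3.7; -4 134.3 6.7; -3 134.6 7.8; -2 134.8 7.7; -1 134.9 7.6; 0 134.6 7.7; 1 134.9 7.7; 2 135.0 7.6; 3 133.4 8.2; 4 129.8 6.0; 7 136.4 4.4; 8 136.7 3.3; 9 136.4 4.4; 10 136.4 4.4; 11 137.0 4.4; 12 136.6 4.3; 13 136.7 4.3; 14 136.2 4.3; 15 136.7 4.3; 16 136.9 4.2; 17 136.6 4.3; 18 136.5 4.2; 19 137.0 4.1; 20 137.0 4.3; 21 136.8 4.2; 22 134.4 4.6; 23 130.0 4.6; 24 129.6 4.5; 25 129.9 4.6; 26 130.0 4.5; 63 129.4 3.9; 64 129.6 4.0; 65 129.9 3.9; 66 129.7 3.9; 67 129.9 3.8; 68 134.5 9.0; 69 134.3 8.9; 70 134.5 8.8; 71 134.6 8.8; 72 134.5 8.6; 73 134.3 8.5; 74 134.5 8.7; 75 134.4 8.7; 76 133.6 6.3; 77 129.8 4.8; 78 129.3 4.8; 79 129.9 4.8;
```

View pics/f.png

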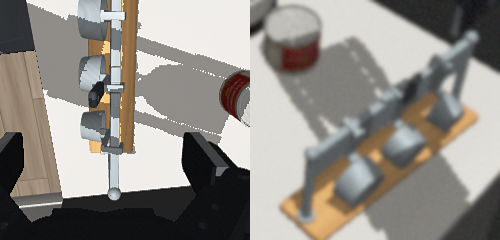

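The hook plate top is at 134.7 mm in the notch, the same height as both neighbours' plates and below the horns at 137. All three cups are hanging and the gripper is clear, so I'm handing in.

```bash
python3 -m pendant '[[1,0,0,0,0],[1,0,0,0,0],[1,0,0,0,0],[1,0,0,0,0],[1,0,0,0,0]]'; python3 -c "
from bench import hand_in;print(hand_in())"
```

```text
time: 17.35
tool_pos: [459.7, -151.6, 257.6]
tcp_rot: [180.0, -0.0, -6.8]
ft_force: [0.7, 0.2, 0.7]
finger_gap: 85.5
the job is handed in; nothing more can be done
None
```

I took the cup off the peg, lowered it between the two hanging cups and settled its hook in the saddle notch. I then let go and handed the job in at about 17 s; hand-in gives no verdict.

- **Finding the notch:** a wrist-camera depth scan put the notch's middle about 1 mm from the rail's middle. The hook rubbed one horn with about 5 N on the way down, so I eased it sideways. It then stopped on the bar at 147 mm tool height with 8 N upward, where I expected it.
- **Last checks:** after release, the cup's plate top reads about 134.7 mm, level with both neighbours' plates and below the 137 mm horns, so it is in the notch. Both other cups hang where they did, to within about 1 mm. The gripper is open, about 110 mm above where it let go, and touches nothing.
- **Not measured:** I did not re-measure the tin, mill or bowl. The tin shows in the last pictures, and the arm never went near any of them. No check failed or disagreed.

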